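# Fetch the wide chisel from under the tool-box trays

### The job

The wide red-handled chisel lies at the bottom of the wooden tool box, under the two lift-out trays. Keeping the trays level, lift both out and park them on the rubber mat, lay the chisel in the empty groove of the chisel rest with its handle towards the robot like the narrow one beside it, and then put each tray back down on the ledges at the end of the box it came from. Leave the narrow chisel as it lies.

Things in the scene. Friction and masses are not known exactly. Their poses are not given: they have to be found in the camera images.
- tool_box: Open oak tool box, fixed, 280 (x) x 163 (y) x 56 mm high; origin: centre of underside, x along it. Inside 262 x 145, floor at z 6. Ledge along each long wall, 20 wide, top at z 40 (well between them 105 wide). Blocks on the ledges (10 high; mid 40 long, ends 15) bound the two tray seats: each 96 x 145 mm, centres x = -68 and +68, y = 0, z = 40; trays have 8 mm play all round. Rim at z 56
- bit_tray: Wooden lift-out tray with four drill bits fixed in it, 80 (x) x 129 (y) mm, walls 30 mm high, about 0.3 kg. Origin: centre of underside, z up. Bar handle along its y over the middle, 14 mm thick in x, 117 long, 48 to 64 mm above the origin; contents below 30 mm. Starts in one of the box's two seats, long side across the box; may go back either way round
- tape_tray: Wooden lift-out tray with a black tape roll and a small maple block fixed in it; otherwise the same as bit_tray: 80 x 129 mm, about 0.3 kg, bar handle along y, 14 mm thick, 48 to 64 mm above the origin at the centre of its underside. Starts in the other seat of the box
- wide_chisel: Bench chisel, red handle, 24 mm blade, 240 mm long, 0.13 kg. Origin: middle of its length, level with the handle's underside; it lies along its y. Handle 28 wide, 27 high, from y +12 to +117; thin blade from y -8 to -120, 10 to 14 mm up. Balances near y +45: grasp there across the handle. Starts on the floor of the box's well, handle towards the robot, seen between the trays
- chisel_edge (a point): Middle of the wide chisel's cutting edge, 120 mm from its origin along -y
- chisel_rest: Low wooden rest, fixed: base 230 (x) x 144 (y) x 8 mm; origin: centre of underside, x away from the robot. Notched cross bars: at x -95 (22 thick, notch bottoms z 14, teeth to 30) for the handles, at x +85 (20 thick, notch bottoms z 23.5, teeth to 38) for the blades. Grooves at y -35 (narrow chisel in it) and y +35 (empty); notches 46 wide. Free room for fingers between the bars
- empty_groove (a point): Middle of the empty groove: point of the rest at x = 0, y = +35, z = 14 mm, axes as the rest. The wide chisel is right when its origin is here and its handle points to -x (its y axis along the rest's -x)
- narrow_chisel: The other bench chisel, yellow handle and 12 mm blade, 240 mm long, origin and axes as for the wide one; lies in the other groove of the rest and stays there
- bench_mat: Thin black ribbed rubber mat, 290 (x) x 150 (y) x 3 mm, fixed on the worktop, empty; origin at the centre of its underside, x along its length. Both trays fit on it one behind the other, centred at x = -65 and +65 mm with their handles across. (A wall shelf hangs 0.59 m above the worktop at its back, x over 0.64 m, y over 0.07 m: keep the arm out from under it)

How it is judged:
On the way, in this order (a step that is already met when the one before it is completed fails the run):
1. both trays have been lifted out and stand released on the rubber mat (x of bit_tray in the frame of bench_mat between -0.145 and 0.145 m and y of bit_tray in the frame of bench_mat between -0.075 and 0.075 m and height (world z) of each of bit_tray, tape_tray below 0.01 m and angle between each of bit_tray, tape_tray's own z axis and vertical below 0.06 rad and linear speed of each of bit_tray, tape_tray below 0.02 m/s and contact force between the fingers and bit_tray below 0.1 N and x of tape_tray in the frame of bench_mat between -0.145 and 0.145 m and y of tape_tray in the frame of bench_mat between -0.075 and 0.075 m and contact force between the fingers and tape_tray below 0.1 N), for 0.2 s.
2. the wide chisel lies released in the empty groove of the rest while both trays are still on the mat (x of wide_chisel in the frame of empty_groove between -0.015 and 0.015 m and y of wide_chisel in the frame of empty_groove between -0.012 and 0.012 m and x of chisel_edge in the frame of empty_groove between 0.1 and 0.14 m and y of chisel_edge in the frame of empty_groove between -0.018 and 0.018 m and z of wide_chisel in the frame of empty_groove between -0.004 and 0.004 m and linear speed of wide_chisel below 0.02 m/s and contact force between the fingers and wide_chisel below 0.1 N and height (world z) of each of bit_tray, tape_tray below 0.01 m), for 0.2 s.
At the end, for the whole second after the job is handed in: Both trays level on the ledges in their starting seats (within 18 mm, height 4 mm, either way round); wide chisel in the formerly empty groove, handle towards the robot (15 mm along, 12 mm across, height 4 mm, edge 20 and 18 mm); all released, at rest (x of wide_chisel in the frame of empty_groove between -0.015 and 0.015 m and y of wide_chisel in the frame of empty_groove between -0.012 and 0.012 m and x of chisel_edge in the frame of empty_groove between 0.1 and 0.14 m and y of chisel_edge in the frame of empty_groove between -0.018 and 0.018 m and z of wide_chisel in the frame of empty_groove between -0.004 and 0.004 m and linear speed of each of wide_chisel, bit_tray, tape_tray below 0.02 m/s and contact force between the fingers and wide_chisel below 0.1 N and distance of each of bit_tray, tape_tray from where it was at the start of the episode below 0.018 m and z of bit_tray in the frame of tool_box between 0.036 and 0.044 m and angle between each of bit_tray, tape_tray's own z axis and vertical below 0.05 rad and contact force between the fingers and bit_tray below 0.1 N and z of tape_tray in the frame of tool_box between 0.036 and 0.044 m and contact force between the fingers and tape_tray below 0.1 N and distance of narrow_chisel from where it was at the start of the episode below 0.02 m); the robot touches nothing.
It fails at once if the narrow chisel is shifted by more than 20 mm (distance of narrow_chisel from where it was at the start of the episode above 0.02 m).
It fails at once if a tray is tipped by more than 35 degrees, so that its contents would fall out (angle between any of bit_tray, tape_tray's own z axis and vertical above 0.61 rad).
It also fails if it takes over 134 s, if anything falls off the work surface, if the arm or the gripper's body presses on something with over 40 N, if the wrist force passes 120 N, or if a joint passes its speed limit or range.

### The arm

A 6-joint arm with a two-finger parallel gripper is mounted at the origin on a cart in front of the work surface, level with it; the furniture and walls round the work are solid. World frame = base frame: x ahead of the robot, y to its left, z up, the work surface at z = 0. Lengths are in m, angles in rad, forces in N, time in s.
With the tool pointing down it reaches from about 0.225 to 0.875 m from the base axis. Payload 3.4 kg.
Tool frame: the origin (TCP) lies at the very end of the fingers, on their centre line; the grasp point (between the pads) lies 19 mm behind it; z points along the fingers, y is the line along which they close (so a half turn about z gives the same grasp; the last joint's range is limited). The gripper opens to 85 mm and grips with 20 to 120 N. Pads are 22 mm wide; open, the fingers measure 114 mm over their backs; the gripper's body (76 mm by 85 mm) begins 54 mm behind the grasp point. The pads swing forward as they close: fully open they stand 13 mm farther back than shut.
Start: joints at [-1.239, 0.276, 1.505, -0, 1.361, -0.121], TCP at [0.252, -0.517, 0.231] pointing down, gripper open.
Joint ranges: [-2.89, 2.89], [-0.75, 2.08], [0.22, 2.7], [-1.18, 4.32], [0.11, 2.71], [-2.7, 2.7]. Speed limits (rad/s): [2.57, 2.57, 3.14, 3.14, 3.14, 3.14].

### API

Orientations are given as [roll, pitch, yaw] about the fixed x, y, z axes, in that order (R = Rz(yaw) Ry(pitch) Rx(roll)).
In Python, from bench import bot gives the robot as it stands.
- The arm moves only by the tool step_arm, never from a script. Its argument "motion" is a list that holds one entry, the list of rows, each a list of 7 numbers: the shift along the tool's x, y, z in mm, then the turn, a rotation vector about the tool's x, y, z in rad, then the closure, from 0 (fully open) to 1 (shut). A call has 1 to 12 rows; each row shifts and turns the commanded pose from where the row before left it, along the tool's axes as they then stand; what a row does not reach is not made up. A row lasts 1/10 s, in which the tool goes at most 50 mm and 8.59 degrees, less where a joint would pass 70% of its speed; a pose out of reach is approached as far as the arm can. A call with a gripper value outside its range is refused whole. The fingers move at their own pace and stop on an object; "grip_force" is the grip in N (left out, the last holds). Time passes only in rows, so rows that do not move let the fingers close. It gives the time, the measured TCP pose, the force, the opening and the grip force at its end, in the units of the state.
- bot.get_state(): the state, without advancing time (a new reading comes with each control period).
- bot.read_camera(name): name is "side" or "top" or "wrist"; returns the picture (400x640x3 uint8, red, green, blue); there is no depth.
- bot.get_calibration(name): a dict with "intrinsics" (3x3 intrinsics, pixels), "k1" (the pictures are not rectified: a ray, as slopes to the right and down, at radius r is drawn at 1 + k1 r^2 times it, then the intrinsics apply), "R" (3x3) and "t" (3): a world point X has camera coordinates R X + t; the wrist camera has in their place "mount" (4x4, takes a point from camera to tool coordinates, whose origin is the TCP and whose axes are the flange's). Camera axes: x right, y down, z forward; pixel columns grow to the right and rows downward; lengths in m; the calibration is good to about 2 mm. A picture is of the moment at which its call begins: read the wrist's pose just before it. get_calibration takes no time and is no camera call.
- bot.close_job(): hands the job in; it is judged then, once.
Trained networks look in the newest picture that a camera, given by its name, has taken for a name from the list of things; names that differ only in an ending like _2 or _b are one class to them, and where a whole thing is asked for, a point or a joint stands for the part that bears it (a point fixed in the world has none). Each returns a list of dicts, best first, with "confidence" (0 to 1); they miss things now and then, are a little off and sometimes report something else, mostly with a low value. They report only what shows in the picture. A call takes as long as a camera call.
- bot.masks_of(camera, label): "mask" (400x640 bool, what is visible of it) and "xy" ([column, row] in pixels, amid what is visible of it).
- bot.place_of(camera, label): "xy" ([column, row] in pixels: a listed point, or the origin of a listed thing).
The state is a dict: "t": time; "joint_pos": joint angles; "joint_velocities": joint speeds; "effort": joint torques, N m; "tool_pos": TCP position; "ee_rot": TCP orientation; "ft_force": force on the tool from outside, world axes, zero at the start; "wrist_torque": the same for the moment, N m; "grip_width": finger opening in m; "grip_force": force on a finger pad.
Only numpy, scipy, OpenCV 4.12 (cv2) and the standard library are available. Lean on these libraries where they do the work, as an engineer would, in place of code of your own. Each camera call takes 0.05 s, during which the arm holds its last target. There are 200 camera calls.

## Working session

There is one attempt and no reset: what is moved stays moved. The work goes in short steps, Python scripts to look and compute and a tool call to move; the robot and the scene stay as the last step left them, time stands still between calls to the robot, and variables do not carry over. Pictures are saved under pics/ and viewed, at most 16 in all, crops included, and the job is handed in when it is done.

Besides the shell and the picture viewer there is one more tool, called after ">>>" as a command line: name --argument value ..., lists and objects as JSON in quotes. step_arm: Moves the arm, as the interface text tells. Its arguments: {"type":"object","properties":{"motion":{"type":"array"},"grip_force":{"type":"number"}},"required":["motion"]}

```bash
mkdir -p pics
cat > h.py <<'E'
import numpy as np, cv2
from bench import bot
from scipy.spatial.transform import Rotation as Ro
def cam(name,st=None):
    c=bot.get_calibration(name); K=np.array(c["intrinsics"])
    if "R" in c: R=np.array(c["R"]);t=np.array(c["t"])
    else:
        st=st or bot.get_state(); T=np.eye(4); T[:3,:3]=Ro.from_euler('xyz',st["ee_rot"]).as_matrix(); T[:3,3]=st["tool_pos"]
        M=np.linalg.inv(T@np.array(c["mount"])); R=M[:3,:3]; t=M[:3,3]
    return K,c["k1"],R,t
def toz(C,px,z):
    K,k1,R,t=C; d=np.linalg.inv(K)@[px[0],px[1],1]; u=d[:2].copy()
    for _ in range(20): u=d[:2]/(1+k1*(u@u))
    r=R.T@[u[0],u[1],1]; o=-R.T@t
    return o+r*(z-o[2])/r[2]
def proj(C,X):
    K,k1,R,t=C; p=R@np.array(X)+t; u=p[:2]/p[2]; u=u*(1+k1*(u@u)); return (K@[u[0],u[1],1])[:2]
def snap(name,f):
    im=bot.read_camera(name); cv2.imwrite("pics/"+f,im[:,:,::-1]); return im
E
python3 - <<'E'
from h import *
print(bot.get_state())
for n in ["top","side"]:
    snap(n,n+"0.png"); C=cam(n); print(n,"campos",-C[2].T@C[3])
    for l,z in [("tool_box",0),("bit_tray",.04),("tape_tray",.04),("wide_chisel",.006),("chisel_edge",.018),("chisel_rest",0),("empty_groove",.014),("narrow_chisel",.014),("bench_mat",0)]:
        for d in bot.place_of(n,l)[:2]:
            print(l,round(d["confidence"],2),np.round(d["xy"],1),np.round(toz(C,d["xy"],z),4))
E
```

```text
{'t': 0.0, 'joint_pos': array([-1.23900073e+00,  2.76595325e-01,  1.50614699e+00, -1.20808173e-05,
        1.36068157e+00, -1.20986757e-01]), 'joint_velocities': array([-0.00251359, -0.0010807 , -0.00120437,  0.00239813, -0.00109574,
       -0.00195427]), 'effort': array([ 6.77214175e-04, -4.16773009e+01, -2.45803624e+01,  9.90477793e-05,
        1.11355731e-02, -3.03341405e-07]), 'tool_pos': array([ 0.25136912, -0.51655574,  0.23043399]), 'ee_rot': array([-3.13977338e+00, -2.09290881e-04,  4.52784698e-01]), 'ft_force': array([-0.843338  , -0.98746679,  0.2144967 ]), 'wrist_torque': array([0.0311981 , 0.02267515, 0.00404896]), 'grip_force': 0.0, 'grip_width': 0.0856706824555582}
top campos [0.40448541 0.13188948 0.93142315]
tool_box 0.61 [313.4 226.5] [0.4811 0.1448 0.    ]
tool_box 0.38 [318.1 221. ] [0.4935 0.1345 0.    ]
bit_tray 0.75 [239.4 229.4] [0.4694 0.3013 0.04  ]
bit_tray 0.72 [315.1 249.9] [0.4283 0.1398 0.04  ]
tape_tray 0.85 [313.  190.9] [0.5547 0.1464 0.04  ]
tape_tray 0.16 [227.9 227.1] [0.474  0.3259 0.04  ]
wide_chisel 0.5 [315.1 216.7] [0.5024 0.1413 0.006 ]
wide_chisel 0.39 [238.3 232. ] [0.4661 0.31   0.006 ]
chisel_edge 0.7 [311.  164.6] [0.6179 0.1522 0.018 ]
empty_groove 0.65 [209.1 228.9] [0.4715 0.3723 0.014 ]
empty_groove 0.35 [319.7 220.9] [0.4924 0.131  0.014 ]
narrow_chisel 0.71 [242.2 231.5] [0.4668 0.3    0.014 ]
bench_mat 0.79 [412.1 199.4] [ 0.5454 -0.0767  0.    ]
side campos [0.10645682 0.77345189 0.64389586]
tool_box 0.93 [318.6 232.7] [0.4825 0.1531 0.    ]
bit_tray 0.86 [349.3 226.3] [0.4156 0.1394 0.04  ]
tape_tray 0.67 [294.3 203.9] [0.5562 0.139  0.04  ]
wide_chisel 0.66 [314.2 225.1] [0.5007 0.1427 0.006 ]
wide_chisel 0.2 [348.9 221.5] [0.4418 0.0896 0.006 ]
chisel_rest 0.58 [270.2 287.4] [0.4772 0.3369 0.    ]
empty_groove 0.82 [260.6 298.8] [0.4674 0.3775 0.014 ]
narrow_chisel 0.9 [280.1 271.8] [0.4768 0.3042 0.014 ]
bench_mat 0.86 [345.3 175.4] [ 0.5429 -0.0756  0.    ]
```

View pics/top0.png

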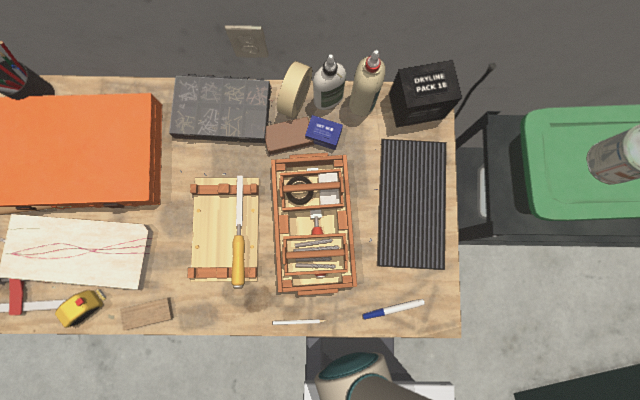

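View pics/side0.png

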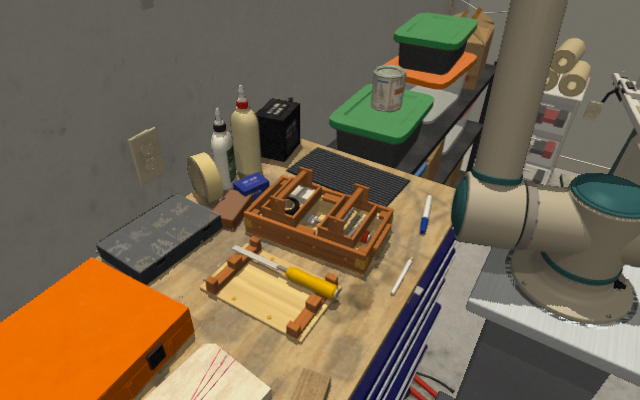

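Top view: box at about (313,225) with the bit tray near (y≈250) and the tape tray far (y≈190). The mat is at (412,200), and the rest at (223,230) with its empty groove on the left at (209,229). The side view agrees. Next I rotate to yaw 90° and go above the box.

>>> step_arm --motion '[[[0,0,-20,0,0,-0.14,0],[0,0,-20,0,0,-0.14,0],[0,0,-20,0,0,-0.14,0],[0,0,-20,0,0,-0.14,0],[0,0,-20,0,0,-0.14,0],[0,0,-20,0,0,-0.14,0],[0,0,0,0,0,-0.14,0],[0,0,0,0,0,-0.14,0]]]'

```text
t: 1.8
tool_pos: [0.2517, -0.5174, 0.3523]
ee_rot: [3.141, 0.002, 1.579]
ft_force: [-0.1, -0.2, -0.6]
grip_width: 0.0853
grip_force: 0.0
```

>>> step_arm --motion '[[[45,12,0,0,0,0,0],[45,12,0,0,0,0,0],[45,12,0,0,0,0,0],[45,12,0,0,0,0,0],[45,12,0,0,0,0,0],[45,12,0,0,0,0,0],[45,12,0,0,0,0,0],[45,12,0,0,0,0,0],[45,12,0,0,0,0,0],[45,12,0,0,0,0,0],[45,12,0,0,0,0,0],[45,12,0,0,0,0,0]]]'

```text
t: 3.0
tool_pos: [0.3945, 0.0251, 0.3517]
ee_rot: [3.14, 0.0, 1.573]
ft_force: [0.5, 0.0, 0.4]
grip_width: 0.0859
grip_force: 0.0
```

>>> step_arm --motion '[[[40,10,0,0,0,0,0],[40,10,0,0,0,0,0],[35,10,0,0,0,0,0],[0,0,0,0,0,0,0],[0,0,0,0,0,0,0],[0,0,0,0,0,0,0]]]'

```text
t: 3.6
tool_pos: [0.424, 0.1375, 0.3513]
ee_rot: [-3.141, 0.001, 1.572]
ft_force: [-0.4, -0.8, -0.9]
grip_width: 0.0856
grip_force: 0.0
```

Run:
```python
from h import *
st=bot.get_state(); print(st["tool_pos"],st["ee_rot"],st["t"],np.round(st["joint_pos"],2)); 
print(np.round(np.array(bot.get_calibration("wrist")["mount"]),3).tolist())
snap("wrist","w1.png"); C=cam("wrist",st)
print(-C[2].T@C[3])
for l,z in [("tool_box",0),("bit_tray",.04),("tape_tray",.04),("wide_chisel",.006),("chisel_rest",0),("empty_groove",.014)]:
    for d in bot.place_of("wrist",l)[:1]:
        print(l,round(d["confidence"],2),np.round(d["xy"],1),np.round(toz(C,d["xy"],z),4))
```

```text
[0.42395625 0.13746564 0.35129396] [-3.14141706e+00  8.44724982e-04  1.57214346e+00] 3.6 [ 0.16  0.03  1.52 -0.    1.59  0.16]
[[0.0, -0.953, -0.304, 0.079], [1.0, 0.001, -0.001, 0.001], [0.002, -0.304, 0.953, -0.143], [0.0, 0.0, 0.0, 1.0]]
[0.42471907 0.21693115 0.49439961]
tool_box 0.93 [358.7 151.2] [0.4852 0.1457 0.    ]
bit_tray 0.87 [314.6 160.3] [0.4143 0.1376 0.04  ]
tape_tray 0.62 [410. 150.] [0.5566 0.1533 0.04  ]
wide_chisel 0.78 [359.5 157.5] [0.4861 0.1364 0.006 ]
chisel_rest 0.66 [354.  12.] [0.4704 0.3421 0.    ]
```

View pics/w1.png

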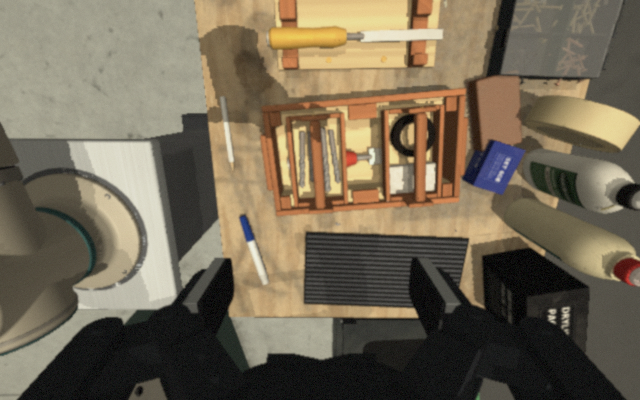

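The wrist view shows the whole box: rim corners near (263,106), (466,90), (462,205) and (276,214), with the mat at the bottom spanning (305–468, 233–307). I'll enlarge it to pick the bars and rim precisely.

Run:
```python
import cv2
im=cv2.imread("pics/w1.png")[80:320,255:475]
cv2.imwrite("pics/w1c.png",cv2.resize(im,None,fx=2.5,fy=2.5,interpolation=cv2.INTER_CUBIC))
```

```text
(no output)
```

View pics/w1c.png

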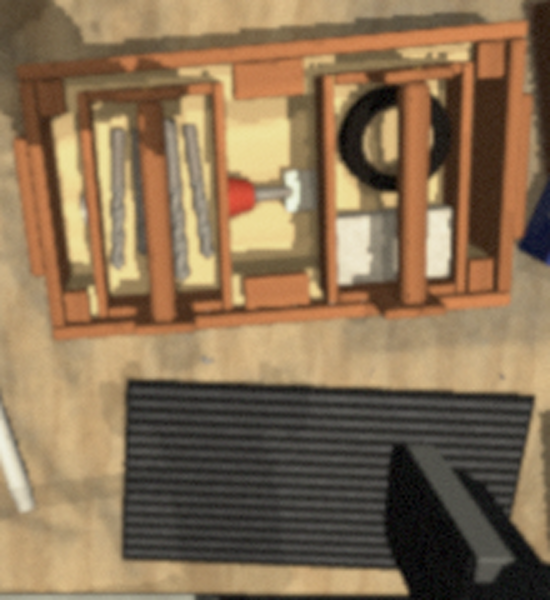

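The crop shows the rim corners at (18,70), (527,22), (510,300) and (55,337), the bit bar from (150,98) to (163,320), the tape bar from (413,80) to (413,303), and the mat corners at (128,381), (533,396) and (123,557).

Run:
```python
from h import *
C=cam("wrist")
f=lambda p,z: toz(C,np.array(p)/2.5+[255,80],z)[:2]
r=np.array([f(p,.056) for p in [(18,70),(527,22),(510,300),(55,337)]]); print("rim",np.round(r,4).tolist(),r.mean(0))
print("sides",[np.round(np.linalg.norm(r[i]-r[(i+1)%4]),3) for i in range(4)], [np.round(np.degrees(np.arctan2(*(b-a)[::-1])),1) for a,b in [(r[0],r[1]),(r[3],r[2]),(r[3],r[0]),(r[2],r[1])]])
for n,a,b in [("bit",(150,98),(163,320)),("tape",(413,80),(413,303))]:
    a,b=f(a,.104),f(b,.104); print(n,a,b,(a+b)/2,np.linalg.norm(a-b),np.degrees(np.arctan2(*(a-b)[::-1]))-90)
m=[f(p,.003) for p in [(128,381),(533,396),(123,557)]]; print("mat",m,(m[1]+m[2])/2,[np.linalg.norm(m[i]-m[0]) for i in (1,2)],np.degrees(np.arctan2(*(m[1]-m[0])[::-1])))
C=cam("top")
for l,z in [("bench_mat",.003),("chisel_rest",.008)]:
    d=bot.masks_of("top",l)
    if not d: continue
    c,_=cv2.findContours(d[0]["mask"].astype(np.uint8),0,2); c=max(c,key=cv2.contourArea)[:,0]
    p=np.array([toz(C,q,z)[:2] for q in c])*1000; b=cv2.minAreaRect(p.astype(np.float32)); print(l,d[0]["confidence"],b)
```

```text
rim [[0.343, 0.2132], [0.6198, 0.2378], [0.6331, 0.0805], [0.3566, 0.0562]] [0.4881329  0.14695381]
sides [np.float64(0.278), np.float64(0.158), np.float64(0.278), np.float64(0.158)] [np.float64(5.1), np.float64(5.0), np.float64(94.9), np.float64(94.8)]
bit [0.41690306 0.20053528] [0.42340667 0.08376052] [0.42015486 0.1421479 ] 0.11695572710177368 3.187713313953651
tape [0.54669895 0.20904697] [0.55849256 0.09369598] [0.55259576 0.15137148] 0.1159523185375802 5.837698117865671
mat [array([0.39835307, 0.00385862]), array([ 0.68413054, -0.00687783]), array([ 0.39259272, -0.14142394])] [ 0.53836163 -0.07415089] [np.float64(0.28597908228466484), np.float64(0.14539671647937896)] -2.1515491292113995
bench_mat 0.78 ((538.24853515625, -76.12509155273438), (150.80618286132812, 289.91400146484375), 87.45250701904297)
chisel_rest 0.8 ((471.87066650390625, 366.5751953125), (228.30517578125, 100.58995819091797), 1.4166946411132812)
```

>>> step_arm --motion '[[[5,43,0,0,0,0,0],[5,43,0,0,0,0,0],[4,43,0,0,0,0,0],[0,0,20,0,0,-0.08,0],[0,0,40,0,0,0,0],[0,0,40,0,0,0,0],[0,0,40,0,0,0,0],[0,0,40,0,0,0,0],[0,0,10,0,0,0,0],[0,0,0,0,0,0,0],[0,0,0,0,0,0,0]]]'

```text
t: 5.15
tool_pos: [0.5547, 0.1527, 0.1631]
ee_rot: [3.138, -0.0, 1.653]
ft_force: [1.7, -0.5, 0.6]
grip_width: 0.0855
grip_force: 0.0
```

Run:
```python
from h import *
snap("wrist","w2.png");
```

```text
(no output)
```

View pics/w2.png

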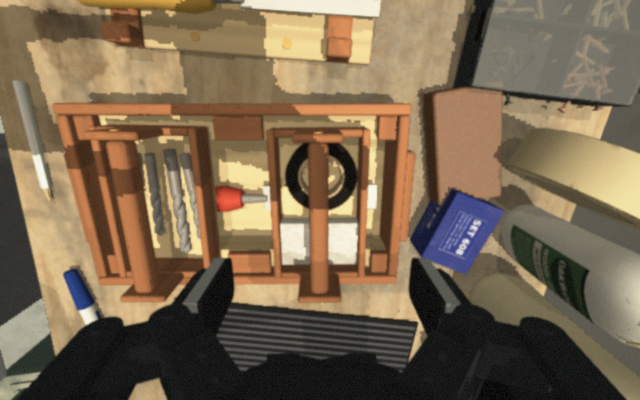

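The tape bar runs straight down column 319, centred between the fingers (230 and 412). I descend and grip.

>>> step_arm --motion '[[[0,0,30,0,0,0,0],[0,0,30,0,0,0,0],[0,0,26,0,0,0,0],[0,0,0,0,0,0,0],[0,0,0,0,0,0,1],[0,0,0,0,0,0,1],[0,0,0,0,0,0,1],[0,0,0,0,0,0,1],[0,0,0,0,0,0,1],[0,0,0,0,0,0,1],[0,0,0,0,0,0,1]]]' --grip_force 60

```text
t: 6.3
tool_pos: [0.5535, 0.1526, 0.0761]
ee_rot: [3.141, 0.0, 1.653]
ft_force: [-1.3, 0.2, 6.0]
grip_width: 0.0132
grip_force: 59.2
```

>>> step_arm --motion '[[[0,0,-15,0,0,0,1],[0,0,-25,0,0,0,1],[0,0,-30,0,0,0,1],[0,0,-30,0,0,0,1],[-14,1,0,0,0,0,1],[-30,4,0,0,0,0,1],[-36,5,0,0,0,0,1],[-36,5,0,0,0,0,1],[-36,5,0,0,0,0,1],[-36,5,0,0,0,0,1],[-30,4,0,0,0,0,1],[-16,1,0,0,0,0,1]]]'

```text
t: 7.5
tool_pos: [0.6016, -0.0815, 0.1729]
ee_rot: [-3.138, 0.0, 1.65]
ft_force: [0.1, 0.6, -1.9]
grip_width: 0.0131
grip_force: 58.9
```

>>> step_arm --motion '[[[0,0,0,0,0,0.06,1],[0,0,0,0,0,0.06,1],[0,0,30,0,0,0,1],[0,0,40,0,0,0,1],[0,0,30,0,0,0,1],[0,0,20,0,0,0,1],[0,0,0,0,0,0,1],[0,0,0,0,0,0,1]]]'

```text
t: 8.3
tool_pos: [0.6017, -0.078, 0.0546]
ee_rot: [-3.14, -0.0, 1.533]
ft_force: [0.5, -0.7, -2.5]
grip_width: 0.0129
grip_force: 59.0
```

Run:
```python
from h import *
snap("side","s2.png");
```

```text
(no output)
```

View pics/s2.png

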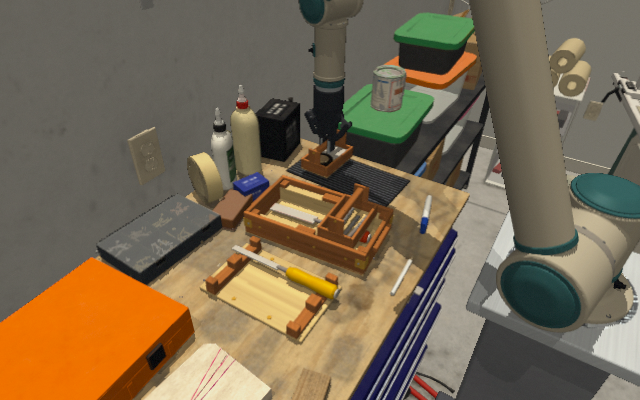

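The tape tray is held level over the far half of the mat at (330,155). Lower, release, lift.

>>> step_arm --motion '[[[0,0,8,0,0,0,1],[0,0,5,0,0,0,1],[0,0,1.5,0,0,0,1],[0,0,0,0,0,0,1],[0,0,0,0,0,0,1]]]'

```text
t: 8.85
tool_pos: [0.6024, -0.0783, 0.041]
ee_rot: [3.141, 0.0, 1.533]
ft_force: [0.2, 0.1, -3.3]
grip_width: 0.0131
grip_force: 58.9
```

>>> step_arm --motion '[[[0,0,0,0,0,0,0],[0,0,0,0,0,0,0],[0,0,0,0,0,0,0],[0,0,0,0,0,0,0],[0,0,0,0,0,0,0],[0,0,-20,0,0,0,0],[0,0,-35,0,0,0,0],[0,0,-35,0,0,0,0],[0,0,-35,0,0,0,0],[0,0,0,0,0,0,0]]]'

```text
t: 9.85
tool_pos: [0.6057, -0.079, 0.1715]
ee_rot: [3.131, 0.002, 1.533]
ft_force: [0.1, 0.6, 0.6]
grip_width: 0.0856
grip_force: 0.0
```

>>> step_arm --motion '[[[20,-18,0,0,0,0,0],[36,-32,0,0,0,0,0],[36,-32,0,0,0,0,0],[36,-32,0,0,0,0,0],[36,-32,0,0,0,0,0],[30,-27,0,0,0,0,0],[19,-18,0,0,0,0,0],[0,0,0,0,0,-0.1,0],[0,0,0,0,0,0,0],[0,0,0,0,0,0,0]]]'

```text
t: 10.85
tool_pos: [0.4196, 0.1418, 0.1655]
ee_rot: [-3.142, 0.0, 1.631]
ft_force: [-0.2, -0.8, 0.3]
grip_width: 0.0854
grip_force: 0.0
```

Run:
```python
from h import *
snap("wrist","w3.png");
```

```text
(no output)
```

View pics/w3.png

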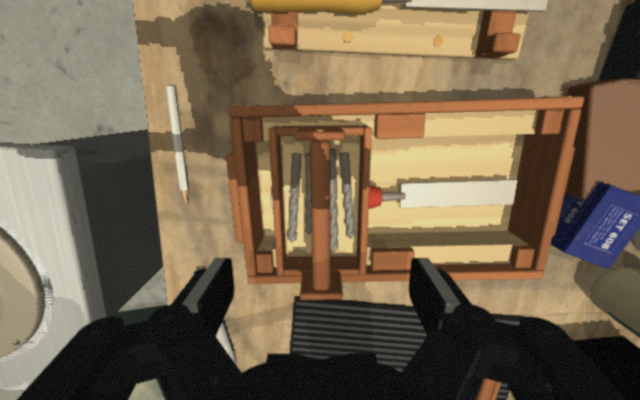

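The bit bar is centred on column 320 between the fingers. Descend and grip.

>>> step_arm --motion '[[[0,0,30,0,0,0,0],[0,0,32,0,0,0,0],[0,0,26,0,0,0,0],[0,0,0,0,0,0,0],[0,0,0,0,0,0,1],[0,0,0,0,0,0,1],[0,0,0,0,0,0,1],[0,0,0,0,0,0,1],[0,0,0,0,0,0,1],[0,0,0,0,0,0,1],[0,0,0,0,0,0,1]]]' --grip_force 60

```text
t: 12.0
tool_pos: [0.4197, 0.1419, 0.0784]
ee_rot: [3.141, 0.0, 1.633]
ft_force: [-1.3, -0.1, 6.4]
grip_width: 0.0129
grip_force: 59.9
```

>>> step_arm --motion '[[[0,0,-15,0,0,0,1],[0,0,-25,0,0,0,1],[0,0,-30,0,0,0,1],[0,0,-30,0,0,0,1],[-14,2,0,0,0,0,1],[-28,5,0,0,0,0,1],[-33,6,0,0,0,0,1],[-33,7,0,0,0,0,1],[-33,7,0,0,0,0,1],[-33,6,0,0,0,0,1],[-28,5,0,0,0,0,1],[-15,2,0,0,0,0,1]]]'

```text
t: 13.2
tool_pos: [0.473, -0.0742, 0.177]
ee_rot: [-3.141, 0.0, 1.631]
ft_force: [0.4, 0.1, -3.3]
grip_width: 0.0133
grip_force: 58.9
```

>>> step_arm --motion '[[[0,0,0,0,0,0.05,1],[0,0,0,0,0,0.05,1],[0,0,30,0,0,0,1],[0,0,40,0,0,0,1],[0,0,30,0,0,0,1],[0,0,20,0,0,0,1],[0,0,10,0,0,0,1],[0,0,5,0,0,0,1],[0,0,0,0,0,0,1],[0,0,0,0,0,0,1]]]'

```text
t: 14.2
tool_pos: [0.4738, -0.0724, 0.0437]
ee_rot: [3.14, 0.001, 1.533]
ft_force: [0.2, 0.0, -2.9]
grip_width: 0.0129
grip_force: 58.9
```

>>> step_arm --motion '[[[0,0,2,0,0,0,1],[0,0,0,0,0,0,1],[0,0,0,0,0,0,0],[0,0,0,0,0,0,0],[0,0,0,0,0,0,0],[0,0,0,0,0,0,0],[0,0,0,0,0,0,0],[0,0,-20,0,0,0,0],[0,0,-45,0,0,0,0],[0,0,-45,0,0,0,0],[0,0,-45,0,0,0,0],[0,0,-45,0,0,0,0]]]'

```text
t: 15.4
tool_pos: [0.4725, -0.0721, 0.2427]
ee_rot: [3.141, 0.0, 1.533]
ft_force: [1.0, -0.5, -0.4]
grip_width: 0.0852
grip_force: 0.0
```

>>> step_arm --motion '[[[45,-7,0,0,0,0,0],[45,-7,0,0,0,0,0],[45,-7,0,0,0,0,0],[45,-7,0,0,0,0,0],[30,-5,0,0,0,0,0],[0,0,0,0,0,-0.14,0],[0,0,0,0,0,-0.14,0],[0,0,0,0,0,-0.14,0],[0,0,0,0,0,-0.14,0],[0,0,0,0,0,-0.14,0],[0,0,0,0,0,-0.14,0],[0,0,0,0,0,-0.14,0]]]'

```text
t: 16.6
tool_pos: [0.4477, 0.1388, 0.2407]
ee_rot: [-3.141, -0.0, 2.519]
ft_force: [0.1, 0.2, -0.0]
grip_width: 0.0858
grip_force: 0.0
```

>>> step_arm --motion '[[[0,0,0,0,0,-0.14,0],[0,0,0,0,0,-0.14,0],[0,0,0,0,0,-0.14,0],[0,0,0,0,0,-0.14,0],[0,0,0,0,0,-0.14,0],[0,0,0,0,0,0,0],[0,0,0,0,0,0,0],[0,0,0,0,0,0,0]]]'

```text
t: 17.4
tool_pos: [0.4478, 0.1388, 0.2407]
ee_rot: [-3.141, -0.0, -3.072]
ft_force: [-0.2, -0.7, -0.9]
grip_width: 0.0854
grip_force: 0.0
```

```bash
cat > m.py <<'E'
from h import *
def look(n,l,z,st=None):
    C=cam(n,st); d=bot.masks_of(n,l)
    if not d: print(n,l,"none"); return
    m=d[0]["mask"]; ys,xs=np.nonzero(m)
    p=np.array([toz(C,q,z)[:2] for q in zip(xs[::3],ys[::3])]); 
    print(n,l,round(d[0]["confidence"],2),len(xs),"rect",cv2.minAreaRect((p*1000).astype(np.float32)))
    return m
E
python3 - <<'E'
from m import *
st=bot.get_state(); print(st["tool_pos"],st["ee_rot"])
snap("wrist","w4.png"); C=cam("wrist",st)
m=look("wrist","wide_chisel",.019,st)
for l,z in [("wide_chisel",.006),("chisel_edge",.018),("empty_groove",.014),("chisel_rest",0)]:
    for d in bot.place_of("wrist",l)[:1]: print(l,round(d["confidence"],2),np.round(d["xy"],1),np.round(toz(C,d["xy"],z),4))
C=cam("top"); snap("top","t4.png")
for l,z in [("wide_chisel",.006),("chisel_edge",.018),("bit_tray",.003),("tape_tray",.003)]:
    for d in bot.place_of("top",l)[:1]: print(l,round(d["confidence"],2),np.round(d["xy"],1),np.round(toz(C,d["xy"],z),4))
E
```

```text
[0.4478256  0.13884254 0.24072826] [-3.14147569e+00 -7.68492776e-05 -3.07230920e+00]
wrist wide_chisel 0.56 3558 rect ((490.2593688964844, 140.1166534423828), (240.8074493408203, 26.91571807861328), 5.379485130310059)
wide_chisel 0.9 [316.8 203.1] [0.4925 0.1379 0.006 ]
chisel_edge 0.91 [318.7 288.7] [0.6135 0.1487 0.018 ]
empty_groove 0.88 [504.8 201.2] [0.4708 0.3766 0.014 ]
chisel_rest 0.95 [471.4 195.8] [0.4702 0.3405 0.    ]
bit_tray 0.59 [409.8 230.8] [ 0.4743 -0.0696  0.003 ]
tape_tray 0.88 [416.9 169.5] [ 0.6138 -0.0881  0.003 ]
```

View pics/w4.png

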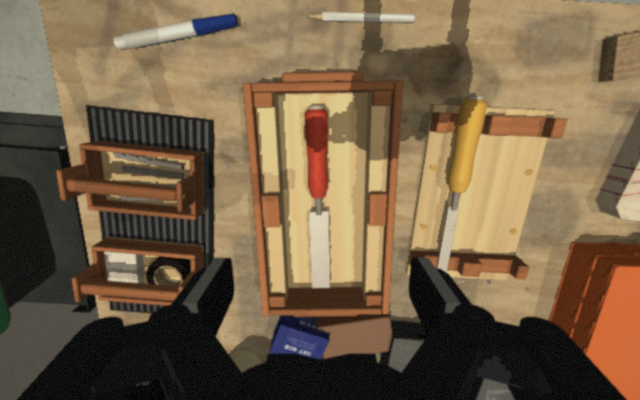

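The wrist view shows the red chisel lying at columns 305–328, rows 105–288. Both trays stand upright on the mat at the left, and the empty groove is at about (510,190). I pre-close the fingers so they fit the well.

>>> step_arm --motion '[[[1.6,-3.7,0,0,0,-0.02,0.49],[0,0,30,0,0,0,0.49],[0,0,40,0,0,0,0.49],[0,0,40,0,0,0,0.49],[0,0,30,0,0,0,0.49],[0,0,0,0,0,0,0.49],[0,0,0,0,0,0,0.49]]]'

```text
t: 18.65
tool_pos: [0.4468, 0.1349, 0.1011]
ee_rot: [-3.141, -0.0, -3.05]
ft_force: [0.3, 0.1, 0.6]
grip_width: 0.0436
grip_force: 0.0
```

Run:
```python
from m import *
st=bot.get_state(); print(st["tool_pos"],st["ee_rot"],st["grip_width"])
snap("wrist","w5.png")
```

```text
[0.44682406 0.13493226 0.10112004] [-3.14142464e+00 -3.20570950e-04 -3.05010323e+00] 0.043620480481734676
```

View pics/w5.png

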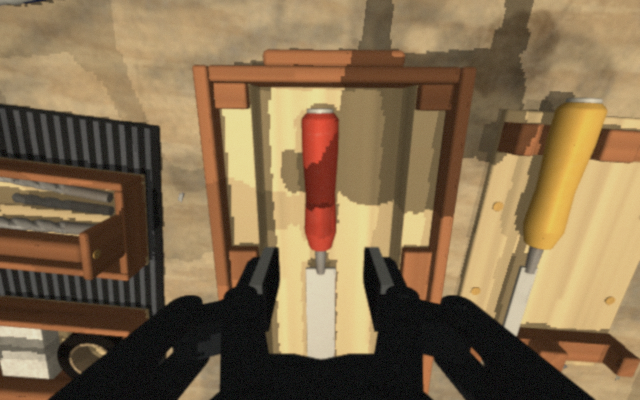

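The chisel is straight at column 320, between fingers at 265 and 375. Descend to z ≈ 0.009 and grip.

>>> step_arm --motion '[[[0,0,30,0,0,0,0.49],[0,0,30,0,0,0,0.49],[0,0,20,0,0,0,0.49],[0,0,9,0,0,0,0.49],[0,0,2.5,0,0,0,0.49],[0,0,0,0,0,0,1],[0,0,0,0,0,0,1],[0,0,0,0,0,0,1],[0,0,0,0,0,0,1],[0,0,0,0,0,0,1]]]' --grip_force 60

```text
t: 19.7
tool_pos: [0.448, 0.1352, 0.0107]
ee_rot: [3.141, 0.003, -3.05]
ft_force: [-0.0, 0.4, 7.0]
grip_width: 0.0259
grip_force: 60.0
```

>>> step_arm --motion '[[[0,0,-15,0,0,0,1],[0,0,-25,0,0,0,1],[0,0,-40,0,0,0,1],[0,0,-40,0,0,0,1],[0,0,-20,0,0,0,1],[0,0,0,0,0,0,1]]]'

```text
t: 20.3
tool_pos: [0.4488, 0.1354, 0.1526]
ee_rot: [3.141, 0.008, -3.05]
ft_force: [0.6, 0.3, -1.6]
grip_width: 0.0256
grip_force: 59.2
```

Run:
```python
import cv2
a=cv2.imread("pics/w4.png")[80:295,400:580]; b=cv2.imread("pics/t4.png")[170:290,180:270]
a=cv2.resize(a,None,fx=2.5,fy=2.5,interpolation=2); b=cv2.resize(b,None,fx=4.4,fy=4.4,interpolation=2)
import numpy as np
o=np.zeros((540,800+50,3),np.uint8)[:, :850]; o[:a.shape[0],:450]=a; o[:528,450:846]=b
cv2.imwrite("pics/rest.png",o[:, :800])
```

```text
(no output)
```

View pics/rest.png

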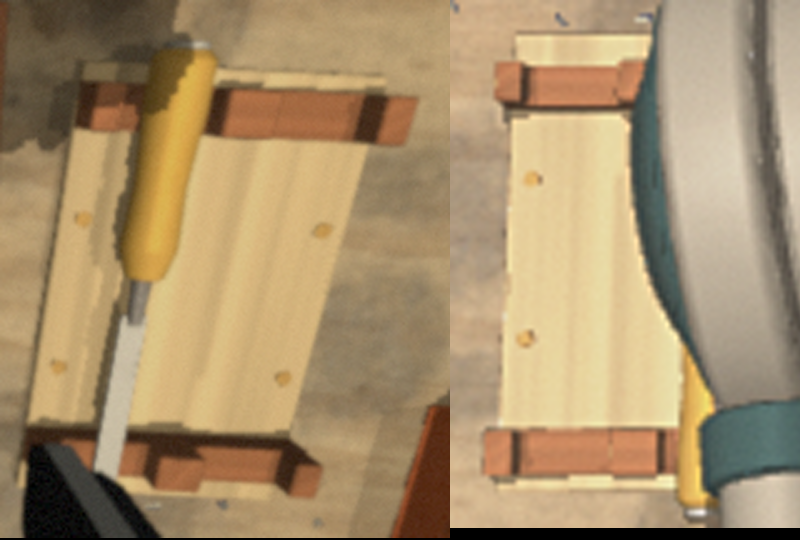

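In the left half (w4) the near base corners are (82,62) and (385,73). In the right half (top) the left base corners are (66,33) and (47,488). The empty groove's notches are clear.

Run:
```python
from h import *
st=dict(tool_pos=[.44783,.13884,.24073],ee_rot=[-3.14148,-.00008,-3.07231])
W=cam("wrist",st); T=cam("top")
a=[toz(W,np.array(p)/2.5+[400,80],.008)[:2] for p in [(82,62),(385,73)]]
b=[toz(T,np.array(p)/4.4+[180,170],.008)[:2] for p in [(66,33),(47,488)]]
print(a,np.linalg.norm(a[1]-a[0]),np.degrees(np.arctan2(*(a[1]-a[0])[::-1]))-90)
print(b,np.linalg.norm(b[1]-b[0]),np.degrees(np.arctan2(*(b[0]-b[1])[::-1])))
for deg in (-2,-3.5):
    y=np.radians(deg); R=np.array([[np.cos(y),-np.sin(y)],[np.sin(y),np.cos(y)]])
    print(deg,"groove est from a:",[(p-R@q)+R@[0,.035] for p,q in zip(a,[np.array([-.115,-.072]),np.array([-.115,.072])])],"b:",[(p-R@q)+R@[0,.035] for p,q in zip(b,[np.array([.115,.072]),np.array([-.115,.072])])])
# tray mat, from base notch bars in top: blade-bar top teeth z.038 outer-left corners
snap("top","t6.png")
for l,z in [("empty_groove",.014),("chisel_rest",0)]:
    for n,C in (("top",T),("side",cam("side"))):
        if n=="side" and l=="empty_groove": bot.read_camera("side")
        for d in bot.place_of(n,l)[:1]: print(n,l,round(d["confidence"],2),np.round(toz(C,d["xy"],z),4))
```

```text
[array([0.36100882, 0.2663257 ]), array([0.35689365, 0.40842121])] 0.1421550829397648 1.6588541551061695
[array([0.58650649, 0.41140109]), array([0.35919342, 0.40741206])] 0.22734807573783275 1.0053588862525173
-2 groove est from a: [array([0.47967301, 0.36924708]), array([0.47053231, 0.3674303 ])] b: [array([0.47028527, 0.37843707]), array([0.47283208, 0.36642115])]
-3.5 groove est from a: [array([0.48232651, 0.36610554]), array([0.46942036, 0.36446964])] b: [array([0.4694622 , 0.38149068]), array([0.47172012, 0.36346049])]
top empty_groove 0.69 [0.4726 0.3691 0.014 ]
side empty_groove 0.97 [0.4723 0.3707 0.014 ]
top chisel_rest 0.92 [0.4741 0.3398 0.    ]
side chisel_rest 0.62 [0.4779 0.3368 0.    ]
```

>>> step_arm --motion '[[[0,0,0,0,0,0.069,1],[2,20,0,0,0,0,1],[2,34,0,0,0,0,1],[2,40,0,0,0,0,1],[2,40,0,0,0,0,1],[2,40,0,0,0,0,1],[2,36,0,0,0,0,1],[2,26,0,0,0,0,1],[0,0,40,0,0,0,1],[0,0,20,0,0,0,1],[0,0,0,0,0,0,1],[0,0,0,0,0,0,1]]]'

```text
t: 21.8
tool_pos: [0.4271, 0.3705, 0.0885]
ee_rot: [-3.14, -0.002, -3.119]
ft_force: [0.3, 1.0, -0.3]
grip_width: 0.0259
grip_force: 59.3
```

Run:
```python
from m import *
st=bot.get_state(); print(st["tool_pos"],st["ee_rot"])
snap("wrist","w6.png"); C=cam("wrist",st); z=st["tool_pos"][2]
look("wrist","wide_chisel",z-.004+.013,st)
for l,h in [("wide_chisel",z-.004),("chisel_edge",z+.008),("empty_groove",.014),("chisel_rest",0)]:
    for d in bot.place_of("wrist",l)[:1]: print(l,round(d["confidence"],2),np.round(d["xy"],1),np.round(toz(C,d["xy"],h),4))
```

```text
[0.42708785 0.37046369 0.08847414] [-3.14042840e+00 -1.62460888e-03 -3.11947754e+00]
wrist wide_chisel 0.6 12459 rect ((416.83306884765625, 371.7309875488281), (132.56326293945312, 27.408828735351562), 1.302767038345337)
wide_chisel 0.69 [320.6 324.9] [0.472  0.3727 0.0845]
chisel_rest 0.84 [280.9 258.2] [0.4745 0.3387 0.    ]
```

View pics/w6.png

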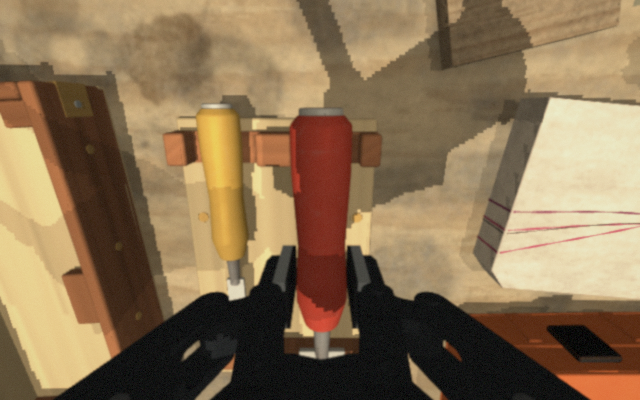

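The chisel is held straight over the empty groove with its handle at columns 290–350; the yellow one is untouched at the left. I nudge 2.5 mm forward and lower.

>>> step_arm --motion '[[[-2.5,1,20,0,0,0,1],[0,0,25,0,0,0,1],[0,0,12,0,0,0,1],[0,0,6,0,0,0,1],[0,0,3,0,0,0,1],[0,0,2,0,0,0,1],[0,0,0,0,0,0,1],[0,0,0,0,0,0,1]]]'

```text
t: 22.9
tool_pos: [0.4302, 0.372, 0.0219]
ee_rot: [3.141, 0.001, -3.119]
ft_force: [0.8, 0.4, -0.8]
grip_width: 0.0259
grip_force: 59.3
```

>>> step_arm --motion '[[[0,0,1.5,0,0,0,1],[0,0,1,0,0,0,1],[0,0,0,0,0,0,1],[0,0,0,0,0,0,1]]]'

```text
t: 23.3
tool_pos: [0.4298, 0.3717, 0.0187]
ee_rot: [-3.141, -0.0, -3.119]
ft_force: [-0.3, 0.4, -0.9]
grip_width: 0.0263
grip_force: 59.3
```

>>> step_arm --motion '[[[0,0,0.5,0,0,0,1],[0,0,0,0,0,0,0.6],[0,0,0,0,0,0,0.5],[0,0,0,0,0,0,0.5],[0,0,0,0,0,0,0.5],[0,0,0,0,0,0,0.5],[0,0,-10,0,0,0,0.5],[0,0,-25,0,0,0,0.5],[0,0,-40,0,0,0,0.5],[0,0,-45,0,0,0,0.5],[0,0,-45,0,0,0,0.5],[0,0,-45,0,0,0,0]]]'

```text
t: 24.5
tool_pos: [0.4295, 0.3715, 0.231]
ee_rot: [3.141, 0.001, -3.119]
ft_force: [0.2, 1.7, 0.1]
grip_width: 0.0557
grip_force: 0.0
```

>>> step_arm --motion '[[[0,0,0,0,0,0,0],[0,0,0,0,0,0,0],[0,0,0,0,0,0,0]]]'

```text
t: 24.8
tool_pos: [0.4289, 0.3711, 0.2274]
ee_rot: [-3.14, -0.002, -3.119]
ft_force: [-1.0, -0.2, -0.3]
grip_width: 0.0856
grip_force: 0.0
```

Run:
```python
from m import *
st=bot.get_state(); print(st["tool_pos"],st["ee_rot"])
snap("wrist","w7.png"); C=cam("wrist",st)
look("wrist","wide_chisel",.026,st)
for l,h in [("wide_chisel",.014),("chisel_edge",.026),("empty_groove",.014),("chisel_rest",0)]:
    for d in bot.place_of("wrist",l)[:1]: print(l,round(d["confidence"],2),np.round(d["xy"],1),np.round(toz(C,d["xy"],h),4))
C=cam("side");bot.read_camera("side")
for l,h in [("wide_chisel",.014),("chisel_edge",.026)]:
    for d in bot.place_of("side",l)[:1]: print(l,round(d["confidence"],2),np.round(d["xy"],1),np.round(toz(C,d["xy"],h),4))
```

```text
[0.42893539 0.371147   0.22735082] [-3.14029596e+00 -1.82008969e-03 -3.11941770e+00]
wrist wide_chisel 0.76 3861 rect ((472.72711181640625, 374.4194641113281), (239.9331817626953, 26.924785614013672), 1.299194574356079)
wide_chisel 0.78 [322.4 206.6] [0.4706 0.3751 0.014 ]
chisel_edge 0.64 [322.4 297.9] [0.594 0.378 0.026]
empty_groove 0.61 [324.2 207.8] [0.4721 0.3773 0.014 ]
chisel_rest 0.67 [291.4 204.3] [0.4731 0.3352 0.    ]
wide_chisel 0.6 [258.1 296.3] [0.4749 0.3754 0.014 ]
chisel_edge 0.64 [207.1 267.3] [0.5947 0.3797 0.026 ]
```

View pics/w7.png

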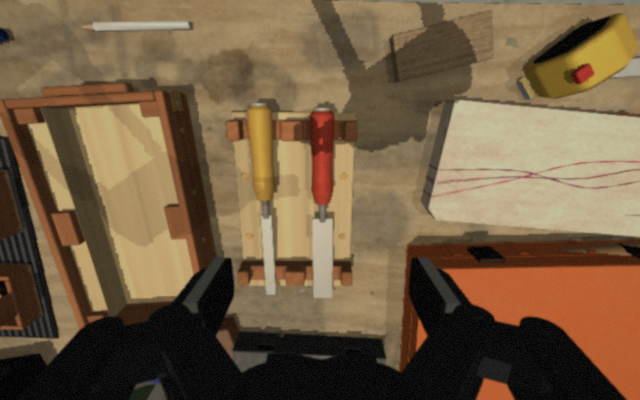

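The wide chisel sits in both notches at columns 312–333, handle towards the robot, and its measured origin matches the groove to about 1 mm. The narrow one is unchanged. Back to the bit tray.

>>> step_arm --motion '[[[-3,-35,0,0,0,0,0],[-3.5,-46,0,0,0,0,0],[-3.5,-46,0,0,0,0,0],[-3.5,-46,0,0,0,0,0],[-3.5,-46,0,0,0,0,0],[-3.5,-46,0,0,0,0,0],[-3.5,-46,0,0,0,0,0],[-3.5,-46,0,0,0,0,0],[-4,-46,0,0,0,0,0],[-3,-41,0,0,0,0,0]]]'

```text
t: 26.25
tool_pos: [0.4742, -0.0736, 0.2285]
ee_rot: [-3.141, 0.001, -3.12]
ft_force: [0.1, 0.4, 0.4]
grip_width: 0.0854
grip_force: 0.0
```

>>> step_arm --motion '[[[0,0,0,0,0,0.136,0],[0,0,0,0,0,0.136,0],[0,0,0,0,0,0.136,0],[0,0,0,0,0,0.136,0],[0,0,0,0,0,0.136,0],[0,0,0,0,0,0.136,0],[0,0,0,0,0,0.136,0],[0,0,0,0,0,0.136,0],[0,0,0,0,0,0.136,0],[0,0,0,0,0,0.136,0],[0,0,0,0,0,0.136,0],[0,0,0,0,0,0.136,0]]]'

```text
t: 27.45
tool_pos: [0.4742, -0.0714, 0.2283]
ee_rot: [3.142, 0.0, 1.526]
ft_force: [0.4, -0.1, -0.0]
grip_width: 0.0856
grip_force: 0.0
```

>>> step_arm --motion '[[[0,0,30,0,0,0,0],[0,0,30,0,0,0,0],[0,0,0,0,0,0,0],[0,0,0,0,0,0,0]]]'

```text
t: 27.85
tool_pos: [0.4742, -0.0714, 0.1685]
ee_rot: [-3.141, -0.0, 1.532]
ft_force: [0.9, -0.3, 0.0]
grip_width: 0.0852
grip_force: 0.0
```

Run:
```python
from m import *
st=bot.get_state(); print(st["tool_pos"],st["ee_rot"])
snap("wrist","w8.png"); C=cam("wrist",st)
for d in bot.place_of("wrist","bit_tray")[:1]: print(d["confidence"],toz(C,d["xy"],.003))
```

```text
[ 0.47419062 -0.07140515  0.1685065 ] [-3.14101738e+00 -6.04263629e-05  1.53180450e+00]
0.63 [ 0.47047142 -0.07804057  0.003     ]
```

View pics/w8.png

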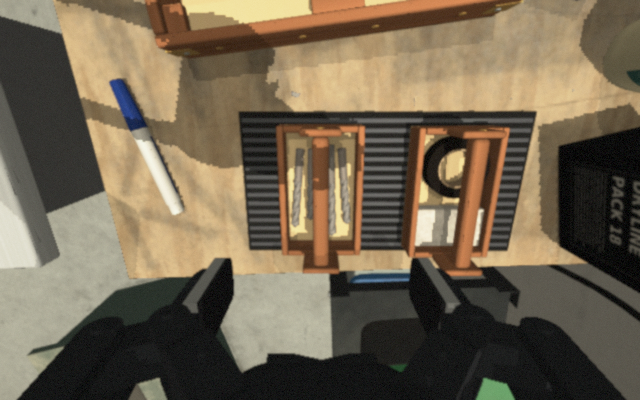

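The bit bar is centred at column 320, and both trays stand straight. Descend and grip.

>>> step_arm --motion '[[[0,0,30,0,0,0,0],[0,0,40,0,0,0,0],[0,0,35,0,0,0,0],[0,0,22,0,0,0,0],[0,0,0,0,0,0,0],[0,0,0,0,0,0,1],[0,0,0,0,0,0,1],[0,0,0,0,0,0,1],[0,0,0,0,0,0,1],[0,0,0,0,0,0,1],[0,0,0,0,0,0,1],[0,0,0,0,0,0,1]]]' --grip_force 60

```text
t: 29.15
tool_pos: [0.4743, -0.0715, 0.042]
ee_rot: [3.141, 0.0, 1.532]
ft_force: [-2.4, 0.2, 5.8]
grip_width: 0.0127
grip_force: 59.5
```

>>> step_arm --motion '[[[0,0,-15,0,0,0,1],[0,0,-25,0,0,0,1],[0,0,-35,0,0,0,1],[0,0,-35,0,0,0,1],[0,0,-30,0,0,0,1],[0,0,0,0,0,-0.05,1],[0,0,0,0,0,-0.05,1],[0,0,0,0,0,0,1],[0,0,0,0,0,0,1]]]'

```text
t: 30.05
tool_pos: [0.4735, -0.0712, 0.1806]
ee_rot: [-3.14, -0.0, 1.631]
ft_force: [-0.5, 0.2, -3.2]
grip_width: 0.0129
grip_force: 59.0
```

>>> step_arm --motion '[[[15,-3,0,0,0,0,1],[28,-5,0,0,0,0,1],[33,-6,0,0,0,0,1],[33,-6,0,0,0,0,1],[33,-6,0,0,0,0,1],[33,-6,0,0,0,0,1],[27,-6,0,0,0,0,1],[15,-3,0,0,0,0,1],[0,0,25,0,0,0,1],[0,0,30,0,0,0,1],[0,0,0,0,0,0,1],[0,0,0,0,0,0,1]]]'

```text
t: 31.25
tool_pos: [0.4192, 0.1431, 0.1262]
ee_rot: [-3.14, -0.0, 1.632]
ft_force: [-0.1, -0.8, -2.6]
grip_width: 0.0127
grip_force: 59.5
```

>>> step_arm --motion '[[[0,0,15,0,0,0,1],[0,0,15,0,0,0,1],[0,0,10,0,0,0,1],[0,0,5,0,0,0,1],[0,0,2,0,0,0,1],[0,0,0,0,0,0,1],[0,0,0,0,0,0,1]]]'

```text
t: 31.95
tool_pos: [0.4206, 0.1428, 0.0798]
ee_rot: [3.14, -0.0, 1.632]
ft_force: [-0.4, 0.1, -3.6]
grip_width: 0.0128
grip_force: 59.4
```

Seated depth reached to within 1 mm with no contact problem. Nudge down, release, lift, and head for the tape tray.

>>> step_arm --motion '[[[0,0,1,0,0,0,1],[0,0,0,0,0,0,1],[0,0,0,0,0,0,0],[0,0,0,0,0,0,0],[0,0,0,0,0,0,0],[0,0,0,0,0,0,0],[0,0,0,0,0,0,0],[0,0,-20,0,0,0,0],[0,0,-35,0,0,0,0],[0,0,-35,0,0,0,0],[0,0,0,0,0,0.1,0],[0,0,0,0,0,0,0]]]'

```text
t: 33.15
tool_pos: [0.4206, 0.1428, 0.1693]
ee_rot: [3.139, -0.0, 1.532]
ft_force: [0.2, 0.6, -0.2]
grip_width: 0.0854
grip_force: 0.0
```

>>> step_arm --motion '[[[-20,18,0,0,0,0,0],[-36,32,0,0,0,0,0],[-36,32,0,0,0,0,0],[-36,32,0,0,0,0,0],[-36,32,0,0,0,0,0],[-30,27,0,0,0,0,0],[-19,18,0,0,0,0,0],[0,0,0,0,0,0,0],[0,0,0,0,0,0,0],[0,0,0,0,0,0,0]]]'

```text
t: 34.15
tool_pos: [0.6012, -0.0766, 0.1674]
ee_rot: [-3.139, -0.001, 1.533]
ft_force: [-0.4, 0.5, -0.3]
grip_width: 0.0856
grip_force: 0.0
```

Run:
```python
from m import *
st=bot.get_state(); print(st["tool_pos"],st["ee_rot"])
snap("wrist","w9.png")
```

```text
[ 0.60119483 -0.07655858  0.16743827] [-3.13901072e+00 -8.88670300e-04  1.53313918e+00]
```

View pics/w9.png

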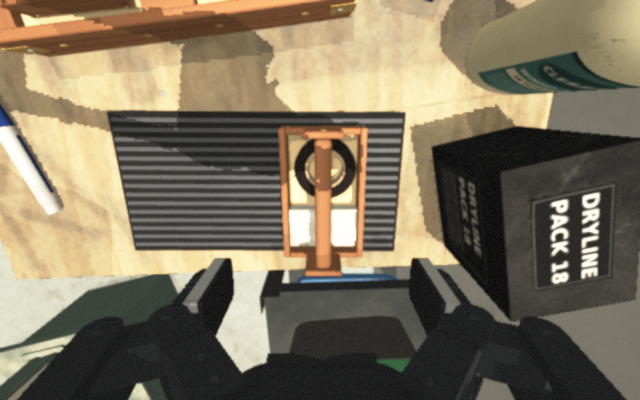

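The tape bar is at column 323, about 1 mm off, and well clear of the black pack. Correct, descend and grip.

>>> step_arm --motion '[[[-1.7,1.3,30,0,0,0,0],[0,0,40,0,0,0,0],[0,0,35,0,0,0,0],[0,0,21,0,0,0,0],[0,0,0,0,0,0,0],[0,0,0,0,0,0,1],[0,0,0,0,0,0,1],[0,0,0,0,0,0,1],[0,0,0,0,0,0,1],[0,0,0,0,0,0,1],[0,0,0,0,0,0,1],[0,0,0,0,0,0,1]]]' --grip_force 60

```text
t: 35.4
tool_pos: [0.6041, -0.0794, 0.0433]
ee_rot: [3.14, 0.0, 1.532]
ft_force: [-1.6, 0.3, 6.4]
grip_width: 0.0128
grip_force: 60.7
```

>>> step_arm --motion '[[[0,0,-15,0,0,0,1],[0,0,-25,0,0,0,1],[0,0,-35,0,0,0,1],[0,0,-35,0,0,0,1],[0,0,-30,0,0,0,1],[0,0,0,0,0,-0.06,1],[0,0,0,0,0,-0.06,1],[0,0,0,0,0,0,1],[0,0,0,0,0,0,1]]]'

```text
t: 36.3
tool_pos: [0.6032, -0.0792, 0.1814]
ee_rot: [-3.14, -0.001, 1.65]
ft_force: [-0.1, 0.2, -3.8]
grip_width: 0.0125
grip_force: 59.4
```

>>> step_arm --motion '[[[16,-1,0,0,0,0,1],[30,-4,0,0,0,0,1],[36,-5,0,0,0,0,1],[36,-5,0,0,0,0,1],[36,-5,0,0,0,0,1],[36,-5,0,0,0,0,1],[29,-4,0,0,0,0,1],[16,-1,0,0,0,0,1],[0,0,25,0,0,0,1],[0,0,30,0,0,0,1],[0,0,0,0,0,0,1],[0,0,0,0,0,0,1]]]'

```text
t: 37.5
tool_pos: [0.5547, 0.1524, 0.1271]
ee_rot: [-3.14, 0.0, 1.651]
ft_force: [0.0, -0.7, -3.0]
grip_width: 0.0132
grip_force: 59.5
```

>>> step_arm --motion '[[[0,0,15,0,0,0,1],[0,0,15,0,0,0,1],[0,0,10,0,0,0,1],[0,0,5,0,0,0,1],[0,0,2,0,0,0,1],[0,0,1,0,0,0,1],[0,0,0,0,0,0,1]]]'

```text
t: 38.2
tool_pos: [0.5554, 0.1524, 0.0803]
ee_rot: [3.14, 0.0, 1.652]
ft_force: [-0.6, -0.2, 1.4]
grip_width: 0.0128
grip_force: 60.1
```

Contact felt, so the tray is seated. Release, lift, and check.

>>> step_arm --motion '[[[0,0,0,0,0,0,0],[0,0,0,0,0,0,0],[0,0,0,0,0,0,0],[0,0,0,0,0,0,0],[0,0,0,0,0,0,0],[0,0,-20,0,0,0,0],[0,0,-35,0,0,0,0],[0,0,-45,0,0,0,0],[0,-10,-45,0,0,0,0],[0,-30,-45,0,0,0,0],[0,-30,0,0,0,0,0],[0,0,0,0,0,0,0]]]'

```text
t: 39.4
tool_pos: [0.4843, 0.147, 0.2679]
ee_rot: [3.141, -0.0, 1.652]
ft_force: [0.8, -0.6, -0.8]
grip_width: 0.0855
grip_force: 0.0
```

>>> step_arm --motion '[[[0,0,0,0,0,0,0],[0,0,0,0,0,0,0]]]'

```text
t: 39.6
tool_pos: [0.4879, 0.147, 0.2654]
ee_rot: [-3.141, 0.0, 1.652]
ft_force: [-0.4, 1.1, -0.9]
grip_width: 0.0855
grip_force: 0.0
```

Run:
```python
from m import *
st=bot.get_state(); print(st["tool_pos"],st["ee_rot"])
snap("wrist","w10.png"); C=cam("wrist",st)
for l,h in [("bit_tray",.04),("tape_tray",.04)]:
    for d in bot.place_of("wrist",l)[:1]: print(l,round(d["confidence"],2),np.round(toz(C,d["xy"],h),4))
snap("side","s10.png"); C=cam("side")
for l,h in [("bit_tray",.04),("tape_tray",.04),("wide_chisel",.014),("chisel_edge",.026),("narrow_chisel",.014)]:
    for d in bot.place_of("side",l)[:1]: print(l,round(d["confidence"],2),np.round(toz(C,d["xy"],h),4))
```

```text
[0.48787    0.14698883 0.265365  ] [-3.14147527e+00  2.04370701e-04  1.65173629e+00]
bit_tray 0.58 [0.4223 0.1387 0.04  ]
tape_tray 0.95 [0.5566 0.1523 0.04  ]
bit_tray 0.66 [0.4234 0.1375 0.04  ]
tape_tray 0.88 [0.5552 0.1577 0.04  ]
wide_chisel 0.98 [0.4798 0.3786 0.014 ]
chisel_edge 0.94 [0.5975 0.3808 0.026 ]
narrow_chisel 0.8 [0.4753 0.3089 0.014 ]
```

View pics/w10.png

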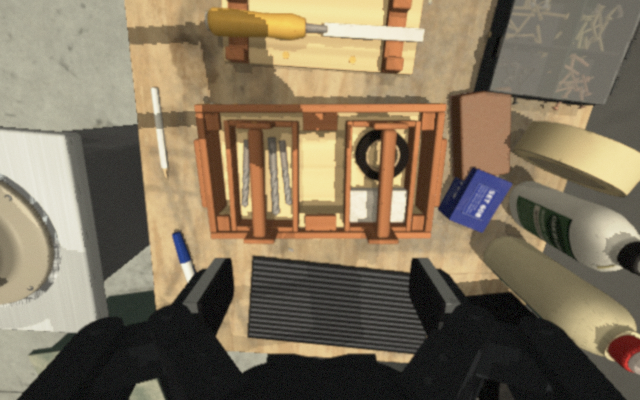

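Both trays sit square in their own seats (bit tray at column 262, tape tray at 382), the mat is empty, and the chisel readings match the groove. Handing in.

```bash
python3 -c "
from bench import bot
print(bot.close_job())"
```

```text
the job is handed in; nothing more can be done
None
```

I handed the job in at about 40 s: the wide chisel lies in the formerly empty groove with its handle towards the robot, and both trays are back in their own seats. The narrow chisel was not touched, and the hand-in call returned no verdict.

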